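# Turn the condiment row round into the counter rack

### The job

Move the red, yellow and green bottles and the salt shaker from their coasters on the wooden rack into the black rack, one in each recess, in reverse order as seen from the robot: the one that stands leftmost on the wooden rack goes into the rightmost recess, the second from the left into the second from the right, and so on. All four must end standing upright, fully down in their recesses and let go; do not tip any of them over on the way, and leave the milk jug and the cup behind the racks where they are.

Things in the scene. Friction and masses are not known exactly. Their poses are not given: they have to be found in the camera images.
- red_bottle_mid (a point): Red plastic squeeze bottle, loose, round, 100 tall: straight body 44 in diameter from its base to 72 up, then a narrow nozzle; about 0.15 kg. The point is on its axis, half-way up (50 above its base). z is up along the bottle. At the start it stands on the red coaster (sizes in mm).
- yellow_bottle_mid (a point): Yellow plastic squeeze bottle, loose, round, 100 tall: straight body 44 in diameter from its base to 72 up, then a narrow nozzle; about 0.15 kg. The point is on its axis, half-way up (50 above its base). z is up along the bottle. At the start it stands on the yellow coaster (sizes in mm).
- green_bottle_mid (a point): Green plastic squeeze bottle, loose, round, 100 tall: straight body 44 in diameter from its base to 72 up, then a narrow nozzle; about 0.15 kg. The point is on its axis, half-way up (50 above its base). z is up along the bottle. At the start it stands on the green coaster (sizes in mm).
- salt_mid (a point): Salt shaker, loose, clear glass with a light grey domed cap, round, 90 tall, 44 in diameter at its widest, a little slimmer at the waist below the cap (cap 34 in diameter, from about 70 up); about 0.1 kg. The point is on its axis, half-way up (45 above its base). z is up along the shaker. At the start it stands on the white coaster (sizes in mm).
- red_coaster: Red round coaster, 62 in diameter and 3 thick, fixed on the wooden rack (its rim shows round the foot of the red bottle standing on it at the start; it stays there and so keeps showing where that thing stood). Origin: centre of its underside; top 17 above the worktop (sizes in mm).
- yellow_coaster: Yellow round coaster, 62 in diameter and 3 thick, fixed on the wooden rack (its rim shows round the foot of the yellow bottle standing on it at the start; it stays there and so keeps showing where that thing stood). Origin: centre of its underside; top 17 above the worktop (sizes in mm).
- green_coaster: Green round coaster, 62 in diameter and 3 thick, fixed on the wooden rack (its rim shows round the foot of the green bottle standing on it at the start; it stays there and so keeps showing where that thing stood). Origin: centre of its underside; top 17 above the worktop (sizes in mm).
- white_coaster: White round coaster, 62 in diameter and 3 thick, fixed on the wooden rack (its rim shows round the foot of the salt shaker standing on it at the start; it stays there and so keeps showing where that thing stood). Origin: centre of its underside; top 17 above the worktop (sizes in mm).
- wood_rack: Wooden rack, fixed: a board 88 wide (along its x) and 320 long (along its y), with side battens up to 22 high and a low brass loop (47 high) at each end. Origin: centre of its underside, on the worktop; x points away from the robot, y to the left as the robot sees it (turned by up to 0.2 rad). Its four places, where the coasters lie in any order, are on its long middle line at y = +105, +35, -35 and -105 (sizes in mm).
- black_rack: Black rack, fixed: a block 88 wide (along its x), 320 long (along its y) and 18 high, with a low steel loop (51 high) at each end and four round recesses with shiny metal floors, 60 in diameter and 8 deep (floor 10 above the worktop). Origin: centre of its underside, on the worktop; x points away from the robot, y to the left as the robot sees it (turned by up to 0.2 rad). The recess centres are on its long middle line at y = +105, +35, -35 and -105 (sizes in mm).
- jug: Bystander: steel milk jug with a handle, loose, 87 x 110 x 104 tall, standing behind the racks. Origin: centre of its underside (sizes in mm).
- cup: Bystander: small white coffee cup with a handle, loose, 78 x 60 x 62 tall, standing behind the racks. Origin: centre of its underside (sizes in mm).
Not all that is in view belongs to the job. What is shaped like the part that bears salt_mid but blue or pink is not meant. Of the things shaped like the part that bears green_bottle_mid, the green one is meant.

How it is judged (in metres and radians):
At the end, for the whole second after the job is handed in: All four stand at rest in the black rack, each in the recess that mirrors its coaster's place on the wooden rack: axis within 11 mm of the recess centre along each rack axis, height within 5 mm of standing on the recess floor, upright within 0.12 rad (x of red_bottle_mid in the frame of black_rack between -0.011 and 0.011 m and z of red_bottle_mid in the frame of black_rack between 0.055 and 0.065 m and angle between each of red_bottle_mid, yellow_bottle_mid, green_bottle_mid, salt_mid's own z axis and vertical below 0.12 rad and linear speed of each of red_bottle, yellow_bottle, green_bottle, salt below 0.02 m/s and angular speed of each of red_bottle, yellow_bottle, green_bottle, salt below 0.3 rad/s and ((y of red_coaster in the frame of wood_rack between 0.085 and 0.125 m and y of red_bottle_mid in the frame of black_rack between -0.116 and -0.094 m) or (y of red_coaster in the frame of wood_rack between 0.015 and 0.055 m and y of red_bottle_mid in the frame of black_rack between -0.046 and -0.024 m) or (y of red_coaster in the frame of wood_rack between -0.055 and -0.015 m and y of red_bottle_mid in the frame of black_rack between 0.024 and 0.046 m) or (y of red_coaster in the frame of wood_rack between -0.125 and -0.085 m and y of red_bottle_mid in the frame of black_rack between 0.094 and 0.116 m)) and x of yellow_bottle_mid in the frame of black_rack between -0.011 and 0.011 m and z of yellow_bottle_mid in the frame of black_rack between 0.055 and 0.065 m and ((y of yellow_coaster in the frame of wood_rack between 0.085 and 0.125 m and y of yellow_bottle_mid in the frame of black_rack between -0.116 and -0.094 m) or (y of yellow_coaster in the frame of wood_rack between 0.015 and 0.055 m and y of yellow_bottle_mid in the frame of black_rack between -0.046 and -0.024 m) or (y of yellow_coaster in the frame of wood_rack between -0.055 and -0.015 m and y of yellow_bottle_mid in the frame of black_rack between 0.024 and 0.046 m) or (y of yellow_coaster in the frame of wood_rack between -0.125 and -0.085 m and y of yellow_bottle_mid in the frame of black_rack between 0.094 and 0.116 m)) and x of green_bottle_mid in the frame of black_rack between -0.011 and 0.011 m and z of green_bottle_mid in the frame of black_rack between 0.055 and 0.065 m and ((y of green_coaster in the frame of wood_rack between 0.085 and 0.125 m and y of green_bottle_mid in the frame of black_rack between -0.116 and -0.094 m) or (y of green_coaster in the frame of wood_rack between 0.015 and 0.055 m and y of green_bottle_mid in the frame of black_rack between -0.046 and -0.024 m) or (y of green_coaster in the frame of wood_rack between -0.055 and -0.015 m and y of green_bottle_mid in the frame of black_rack between 0.024 and 0.046 m) or (y of green_coaster in the frame of wood_rack between -0.125 and -0.085 m and y of green_bottle_mid in the frame of black_rack between 0.094 and 0.116 m)) and x of salt_mid in the frame of black_rack between -0.011 and 0.011 m and z of salt_mid in the frame of black_rack between 0.05 and 0.06 m and ((y of white_coaster in the frame of wood_rack between 0.085 and 0.125 m and y of salt_mid in the frame of black_rack between -0.116 and -0.094 m) or (y of white_coaster in the frame of wood_rack between 0.015 and 0.055 m and y of salt_mid in the frame of black_rack between -0.046 and -0.024 m) or (y of white_coaster in the frame of wood_rack between -0.055 and -0.015 m and y of salt_mid in the frame of black_rack between 0.024 and 0.046 m) or (y of white_coaster in the frame of wood_rack between -0.125 and -0.085 m and y of salt_mid in the frame of black_rack between 0.094 and 0.116 m))); the robot touches nothing.
It fails at once if a condiment is tipped over (angle between any of red_bottle_mid, yellow_bottle_mid, green_bottle_mid, salt_mid's own z axis and vertical above 0.7 rad).
It fails at once if the milk jug or the cup is pushed from its place (30 mm) or tipped (distance of any of jug, cup from where it was at the start of the episode above 0.03 m or angle between any of jug, cup's own z axis and vertical above 0.5 rad).
It also fails if it takes over 96 s, if anything falls off the work surface, if the arm or the gripper's body presses on something with over 40 N, if the wrist force passes 120 N, or if a joint passes its speed limit or range.

### The arm

A 7-joint arm with a two-finger parallel gripper is mounted at the origin on a cart in front of the work surface, level with it; the furniture and walls round the work are solid. World frame = base frame: x ahead of the robot, y to its left, z up, the work surface at z = 0. Lengths are in mm, angles in rad, forces in N, time in s.
With the tool pointing down it reaches from about 350 to 775 mm from the base axis. Payload 3.1 kg.
Tool frame: the origin (TCP) lies on the centre line of the jaws, within the pads' length; the fingertips stand 14 mm ahead of it and the grasp point (between the pads) lies 5 mm behind it; z points along the fingers, y is the line along which they close (so a half turn about z gives the same grasp; the last joint's range is limited). The gripper opens to 85 mm and grips with 20 to 120 N. Pads are 22 mm wide; open, the fingers measure 114 mm over their backs; the gripper's body (76 mm by 85 mm) begins 54 mm behind the grasp point. The pads swing forward as they close: fully open they stand 13 mm farther back than shut.
Start: joints at [1.143, 0.311, 0.014, 1.512, -0.004, 1.319, -0.027], TCP at [206.998, -509.578, 211.404] pointing down, gripper open.
Joint ranges: [-2.7, 2.7], [-0.3, 1.91], [-1.27, 1.3], [0.12, 2.57], [-1.44, 4.58], [0.2, 2.03], [-3.05, 3.05]. Speed limits (rad/s): [2.79, 2.79, 3.14, 3.14, 3.14, 3.14, 3.14].

### API

Orientations are given as a unit quaternion [x, y, z, w].
In Python, from cell import * gives the robot as it stands.
- The arm moves only by the tool servo_tool, never from a script. Its argument "series" is a list of rows, each a list of 5 numbers: the shift along the world's x, y, z in mm, then the turn about the world's z in rad, then the opening, from 0 (shut) to 1 (fully open). In form: [[x, y, z, turn, hand], ...]. A call has 1 to 20 rows; each row shifts and turns the commanded pose from where the row before left it; what a row does not reach is not made up. A row lasts 1/8 s, in which the tool goes at most 62.5 mm and 10.7 degrees, less where a joint would pass 70% of its speed; a pose out of reach is approached as far as the arm can. A call is refused whole if a number of a shift passes 62.5 or a number of a turn 0.188, either way. A call with a gripper value outside its range is refused whole. The fingers move at their own pace and stop on an object; the grip force is fixed at half the most. Time passes only in rows, so rows that do not move let the fingers close. It gives the time, the measured TCP pose, the force, the opening and the grip force at its end, in the units of the state.
- read_state(): the state, without advancing time (a new reading comes with each control period).
- capture(name): name is "side" or "top"; returns a dict with "frame" (400x640x3 uint8, blue, green, red), "z_map" (400x640 float32, mm along the optical axis (not along the pixel's ray), 0 where there is no reading), "vfov" (degrees; the focal length in pixels is half the picture's height over the tangent of half this angle, whatever the lens; pixels are square), "cx", "cy" (the principal point, pixels), "world_to_cam" (4x4, takes a point from world to camera coordinates). Camera axes: x right, y up, looking along -z (the intrinsics and any distortion apply to the point x, -y, -z); pixel columns grow to the right and rows downward; lengths in mm; the calibration is good to about 2 mm. A picture is of the moment at which its call begins.
- finish_job(): hands the job in; it is judged then, once.
Trained networks look in a picture, given as the dict that the camera call returned (one of the last four; its "shot" number tells which), for a name from the list of things; names that differ only in an ending like _2 or _b are one class to them, and where a whole thing is asked for, a point or a joint stands for the part that bears it (a point fixed in the world has none). Each returns a list of dicts, best first, with "confidence" (0 to 1); they miss things now and then, are a little off and sometimes report something else, mostly with a low value. They report only what shows in the picture. A call takes as long as a camera call. They do not tell look-alikes from the thing itself.
- outline_of(picture, label): "mask" (400x640 bool, what is visible of it) and "extent" ([left, top, width, height] in pixels, round what is visible of it).
The state is a dict: "time": time; "joints": joint angles; "qd": joint speeds; "tau": joint torques, N m; "tool_pos": TCP position; "orientation": TCP orientation; "ft_force": force on the tool from outside, world axes, zero at the start; "wrist_torque": the same for the moment, N m; "opening": finger opening in mm; "grip_force": force on a finger pad.
Only numpy, scipy, OpenCV 4.12 (cv2) and the standard library are available. Lean on these libraries where they do the work, as an engineer would, in place of code of your own. Each camera call takes 0.05 s, during which the arm holds its last target. There are 200 camera calls.

## Working session

There is one attempt and no reset: what is moved stays moved. The work goes in short steps, Python scripts to look and compute and a tool call to move; the robot and the scene stay as the last step left them, time stands still between calls to the robot, and variables do not carry over. Pictures are saved under pics/ and viewed, at most 14 in all, crops included, and the job is handed in when it is done.

Besides the shell and the picture viewer there is one more tool, called after "Emit:" in YAML: its name, and indented under it one key for each argument. servo_tool: Moves the arm, as the interface text tells. Its arguments: {"type":"object","properties":{"series":{"type":"array","items":{"type":"array","items":{"type":"number"}}}},"required":["series"]}

```bash
ls; mkdir -p pics; python3 - <<'E'
from cell import *
import cv2
s=read_state(); print(s)
for n in("top","side"):
    c=capture(n); cv2.imwrite(f"pics/{n}0.png",c["frame"]); print(n,c["vfov"],c["cx"],c["cy"],c["world_to_cam"].round(3).tolist() if hasattr(c["world_to_cam"],'round') else c["world_to_cam"], [k for k in c])
E
```

```text
pics
{'time': 0.0, 'joints': array([ 1.14333062,  0.31175279,  0.01398431,  1.51303059, -0.00439805,
        1.31919269, -0.02723285]), 'qd': array([-0.00049104,  0.00139759,  0.00131152,  0.00236723, -0.0011248 ,
       -0.00225007, -0.00164602]), 'tau': array([ 1.07619319e-04, -3.79910624e+01,  1.46001144e-01, -2.30591762e+01,
        1.22797745e-02,  1.38363027e-02,  2.17052650e-05]), 'tool_pos': array([ 206.67355395, -508.86930451,  210.31690683]), 'orientation': array([ 9.81450054e-01,  1.91714392e-01, -2.72590663e-04, -1.14433492e-03]), 'ft_force': array([-0.49813285,  0.31468352, -0.28049927]), 'wrist_torque': array([0.07227106, 0.0005267 , 0.01015601]), 'grip_force': 0.0, 'opening': 85.71232648343971}
top 48.44238250736412 312.580528155546 199.15146504573084 [[0.008, -1.0, -0.009, -63.442], [0.995, 0.007, 0.1, -575.624], [-0.1, -0.01, 0.995, -1209.669], [0.0, 0.0, 0.0, 1.0]] ['frame', 'z_map', 'vfov', 'cx', 'cy', 'world_to_cam', 'shot']
side 55.902612903297275 315.3850191007349 194.86632813863557 [[-0.964, -0.264, 0.021, 567.525], [0.18, -0.597, 0.781, -201.71], [-0.194, 0.757, 0.624, -1017.606], [0.0, 0.0, 0.0, 1.0]] ['frame', 'z_map', 'vfov', 'cx', 'cy', 'world_to_cam', 'shot']
```

View pics/top0.png

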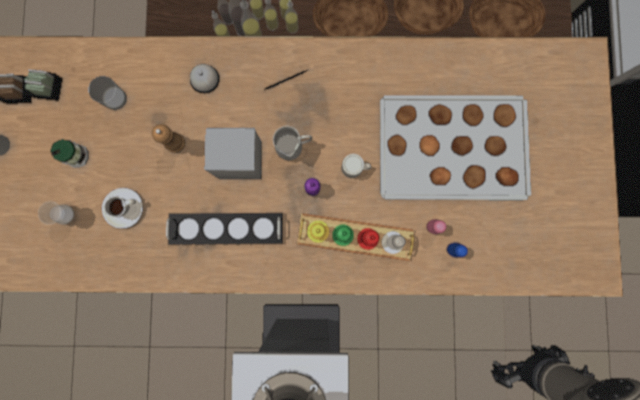

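View pics/side0.png

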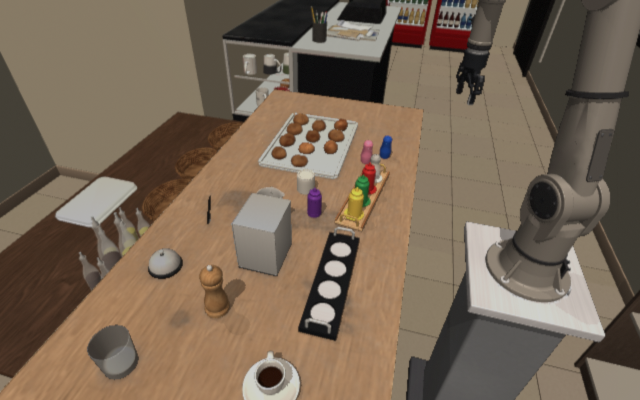

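Top view: on the wooden rack, left to right, are yellow (317,230), green (343,234), red (369,238) and salt (396,242). The black recesses are at columns 189, 214, 238 and 263, row 229. So yellow goes to 263, green to 238, red to 214 and salt to 189. Pink, blue and purple are look-alikes. The side view agrees, with the arm parked to the robot's right.

```bash
cat > h.py <<'E'
from cell import *
import cv2, numpy as np
def world(c,u=None,v=None,mask=None,z=None):
    f=200/np.tan(np.radians(c["vfov"]/2)); W=np.array(c["world_to_cam"])
    if mask is not None: v,u=np.nonzero(mask)
    u=np.atleast_1d(u).astype(float); v=np.atleast_1d(v).astype(float)
    r=np.c_[(u-c["cx"])/f,-(v-c["cy"])/f,-np.ones(len(u))]
    Ri=W[:3,:3].T; o=-Ri@W[:3,3]; d=r@Ri.T
    if z is None:
        t=c["z_map"][v.astype(int),u.astype(int)]; d=d[t>0]; t=t[t>0]
    else: t=(z-o[2])/d[:,2]
    return o+d*t[:,None]
E
python3 - <<'E'
from h import *
for n in("top","side"):
    c=capture(n)
    for l in("yellow_bottle_mid","green_bottle_mid","red_bottle_mid","salt_mid","yellow_coaster","green_coaster","red_coaster","white_coaster","black_rack","jug","cup"):
        for d in outline_of(c,l)[:(4 if l=="salt_mid" else 2)]:
            p=world(c,mask=d["mask"]); lo,hi=p[:,:2].min(0),p[:,:2].max(0)
            q=p[p[:,2]>75] if "mid" in l else p
            print(n,l,round(d["confidence"],2),d["extent"],"mean",p.mean(0).round(),"hi-part",(q.mean(0).round() if len(q) else None),"zmax",p[:,2].max().round(),lo.round(),hi.round())
            if l=="black_rack" and d["confidence"]>.5:
                g=cv2.cvtColor(c["frame"],cv2.COLOR_BGR2GRAY)
                x,y,w,h=map(int,d["extent"]); roi=np.zeros_like(g); roi[y:y+h,x:x+w]=(g[y:y+h,x:x+w]>170)*1
                k,lab,st,ce=cv2.connectedComponentsWithStats(roi,connectivity=4)
                for i in range(1,k):
                    if st[i,4]>60: print("  recess",ce[i].round(1),st[i],world(c,ce[i][0],ce[i][1],z=10).round(1), world(c,mask=lab==i).mean(0).round(1))
E
```

```text
top yellow_bottle_mid 0.6 [310.1, 224.1, 17.3, 17.6] mean [486. -74.  95.] hi-part [485. -73. 101.] zmax 118.0 [465. -97.] [513. -54.]
top green_bottle_mid 0.65 [303.4, 178.0, 17.9, 17.5] mean [605. -58.  77.] hi-part [607. -57.  86.] zmax 104.0 [587. -80.] [629. -39.]
top green_bottle_mid 0.61 [335.9, 223.2, 16.9, 19.3] mean [ 479. -139.   94.] hi-part [ 479. -140.  100.] zmax 120.0 [ 458. -162.] [ 505. -119.]
top red_bottle_mid 0.72 [359.5, 231.4, 21.6, 13.3] mean [ 470. -210.   94.] hi-part [ 470. -211.  100.] zmax 121.0 [ 450. -235.] [ 490. -192.]
top salt_mid 0.8 [444.1, 244.4, 25.8, 14.6] mean [ 438. -445.   61.] hi-part [ 438. -449.   86.] zmax 94.0 [ 416. -493.] [ 461. -430.]
top salt_mid 0.64 [383.8, 235.5, 21.5, 13.8] mean [ 458. -278.   85.] hi-part [ 460. -282.  100.] zmax 110.0 [ 440. -305.] [ 478. -261.]
top salt_mid 0.54 [429.2, 219.8, 15.0, 12.8] mean [ 501. -389.   69.] hi-part [ 501. -393.   86.] zmax 95.0 [ 482. -410.] [ 523. -376.]
top yellow_coaster 0.47 [305.8, 221.6, 23.3, 21.0] mean [489. -74.  21.] hi-part [489. -74.  21.] zmax 94.0 [ 460. -103.] [516. -44.]

[... 2411 characters left out ...]
.4  10.9]
  recess [329.  289.3] [319 282  21  16 271] [[493.5 219.   10. ]] [493.4 219.6  10.9]
  recess [322.1 313.2] [310 304  24  20 353] [[493.  290.4  10. ]] [492.3 293.5  15.2]
side black_rack 0.44 [367.6, 154.0, 13.3, 25.5] mean [ 454. -276.   75.] hi-part [ 454. -276.   75.] zmax 117.0 [ 438. -440.] [ 485. -215.]
side jug 0.53 [259.2, 187.6, 27.2, 12.4] mean [732. -18.  88.] hi-part [732. -18.  88.] zmax 105.0 [ 687. -149.] [806.   9.]
side cup 0.83 [295.7, 171.0, 17.0, 24.2] mean [ 666. -156.   45.] hi-part [ 666. -156.   45.] zmax 87.0 [ 622. -260.] [698. -54.]
side cup 0.52 [344.9, 209.5, 18.0, 10.4] mean [485. -65.  18.] hi-part [485. -65.  18.] zmax 23.0 [458. -88.] [517. -44.]
```

Emit:
servo_tool:
  series:
    - [10, 16, 0, 0.05, 1]
    - [20, 31, 0, 0.09, 1]
    - [23, 36, -1, 0.1, 1]
    - [23, 36, -1, 0.1, 1]
    - [23, 36, -1, 0.1, 1]
    - [23, 36, -1, 0.1, 1]
    - [23, 36, -1, 0.1, 1]
    - [23, 36, -1, 0.1, 1]
    - [23, 36, 0, 0.1, 1]
    - [23, 36, 0, 0.1, 1]
    - [23, 36, 0, 0.1, 1]
    - [23, 36, 0, 0.1, 1]
    - [15, 22, 0, 0.045, 1]
    - [5, 8, 0, 0, 1]
    - [3, 0, 0, 0, 1]
    - [0, 0, 0, 0, 1]

```text
time: 3.3
tool_pos: [489.5, -74.1, 205.3]
orientation: [0.708, 0.706, -0.001, 0.0]
ft_force: [-0.1, -0.1, -0.5]
opening: 85.1
grip_force: 0.0
```

Emit:
servo_tool:
  series:
    - [-1, 0, -15, 0, 1]
    - [0, 0, -30, 0, 1]
    - [0, 0, -30, 0, 1]
    - [0, 0, -30, 0, 1]
    - [0, 0, -20, 0, 1]
    - [0, 0, -12, 0, 1]
    - [0, 0, -3, 0, 1]
    - [0, 0, 0, 0, 0]
    - [0, 0, 0, 0, 0]
    - [0, 0, 0, 0, 0]
    - [0, 0, 0, 0, 0]
    - [0, 0, 0, 0, 0]
    - [0, 0, 0, 0, 0]

```text
time: 4.92
tool_pos: [489.5, -72.7, 66.7]
orientation: [0.707, 0.707, 0.0, 0.001]
ft_force: [-0.8, 0.5, 5.3]
opening: 38.9
grip_force: 58.6
```

Emit:
servo_tool:
  series:
    - [0, 0, 5, 0, 0]
    - [0, 0, 15, 0, 0]
    - [0, 0, 25, 0, 0]
    - [0, 0, 25, 0, 0]
    - [0, 0, 25, 0, 0]
    - [0, 0, 15, 0, 0]
    - [0, 0, 10, 0, 0]
    - [0, 0, 0, 0, 0]

```text
time: 5.92
tool_pos: [489.3, -72.6, 185.8]
orientation: [0.707, 0.707, 0.0, 0.0]
ft_force: [0.4, -0.8, -2.7]
opening: 39.1
grip_force: 58.9
```

```bash
python3 - <<'E'
from h import *
s=read_state();print(s["tool_pos"],s["opening"],s["ft_force"])
c=capture("side"); cv2.imwrite("pics/s1.png",cv2.resize(c["frame"][60:260,220:480],None,fx=3,fy=3))
for d in outline_of(c,"yellow_bottle_mid")[:2]:
    p=world(c,mask=d["mask"]); print(d["confidence"],d["extent"],np.percentile(p,[2,50,98],axis=0).round())
t=capture("top"); cv2.imwrite("pics/t1.png",cv2.resize(t["frame"][180:280,150:450],None,fx=2.6,fy=2.6))
E
```

```text
[489.26766466 -72.58287693 185.78096444] 39.06999876325829 [ 0.37318335 -0.82416153 -2.69085712]
0.65 [350.7, 152.1, 21.2, 34.1] [[467. -87. 138.]
 [487. -58. 189.]
 [509. -51. 229.]]
```

View pics/s1.png

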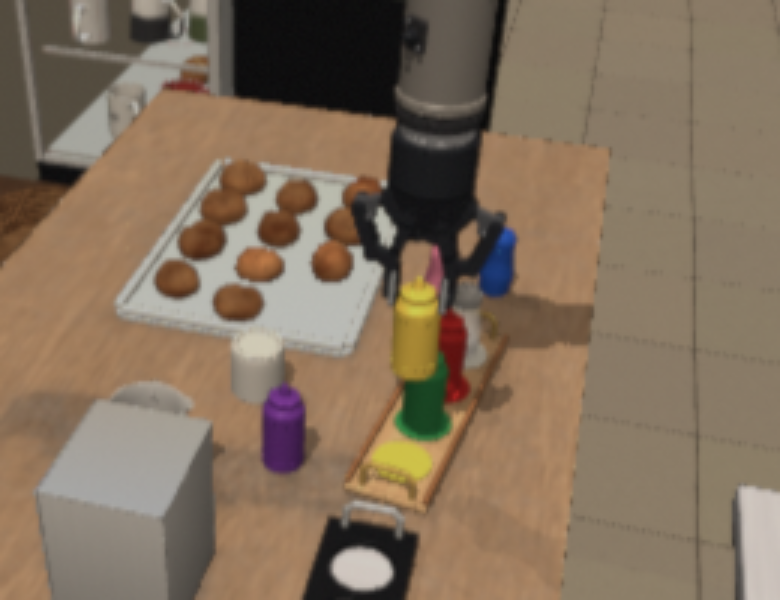

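The yellow bottle is held upright in the jaws (crop 415,330) and its coaster is bare. The axis is centred on the tool, so I carry it to the rightmost recess.

Emit:
servo_tool:
  series:
    - [1, 10, 0, 0, 0]
    - [1, 25, 0, 0, 0]
    - [1, 30, 0, 0, 0]
    - [1, 30, 0, 0, 0]
    - [1, 30, 0, 0, 0]
    - [1, 20, 0, 0, 0]
    - [0, 7, 0, 0, 0]
    - [0, 0, -10, 0, 0]
    - [0, 0, -25, 0, 0]
    - [0, 0, -30, 0, 0]
    - [0, 0, -25, 0, 0]
    - [0, 0, -15, 0, 0]
    - [0, 0, -8, 0, 0]
    - [0, 0, 0, 0, 0]
    - [0, 0, 0, 0, 0]

```text
time: 7.95
tool_pos: [495.9, 79.6, 73.3]
orientation: [0.707, 0.707, 0.001, 0.001]
ft_force: [-0.4, 0.6, -1.4]
opening: 38.5
grip_force: 58.9
```

Emit:
servo_tool:
  series:
    - [0, 0, -6, 0, 0]
    - [0, 0, -4, 0, 0]
    - [0, 0, -3, 0, 0]
    - [0, 0, 0, 0, 0]
    - [0, 0, 0, 0, 0.8]
    - [0, 0, 0, 0, 1]
    - [0, 0, 0, 0, 1]
    - [0, 0, 0, 0, 1]

```text
time: 8.95
tool_pos: [495.1, 79.4, 59.4]
orientation: [0.707, 0.707, 0.0, 0.0]
ft_force: [-0.8, -0.3, 0.4]
opening: 85.3
grip_force: 0.0
```

Emit:
servo_tool:
  series:
    - [0, 0, 15, 0, 1]
    - [0, 0, 30, 0, 1]
    - [0, 0, 40, 0, 1]
    - [0, 0, 40, 0, 1]
    - [0, 0, 20, 0, 1]
    - [-1, -15, 0, 0, 1]
    - [-2, -35, 0, 0, 1]
    - [-4, -45, 0, 0, 1]
    - [-4, -45, 0, 0, 1]
    - [-3, -40, 0, 0, 1]
    - [-2, -30, 0, 0, 1]
    - [0, -12, 0, 0, 1]
    - [0, 0, 0, 0, 1]
    - [0, 0, -15, 0, 1]
    - [0, 0, -35, 0, 1]
    - [0, 0, -35, 0, 1]
    - [0, 0, -25, 0, 1]
    - [0, 0, -10, 0, 1]
    - [0, 0, 0, 0, 1]

```text
time: 11.32
tool_pos: [478.6, -141.4, 83.8]
orientation: [0.706, 0.708, -0.0, -0.001]
ft_force: [0.3, -0.3, 0.8]
opening: 85.7
grip_force: 0.0
```

```bash
python3 - <<'E'
from h import *
s=read_state();print(s["tool_pos"],s["opening"])
c=capture("side"); cv2.imwrite("pics/s2.png",cv2.resize(c["frame"][90:350,280:480],None,fx=2.2,fy=2.2))
for l in("yellow_bottle_mid","green_bottle_mid"):
  for d in outline_of(c,l)[:2]:
    p=world(c,mask=d["mask"]); print(l,d["confidence"],d["extent"],np.percentile(p,[2,50,98],axis=0).round())
E
```

```text
[ 478.63039671 -141.39309282   83.79004883] 85.71523106020246
yellow_bottle_mid 0.73 [354.3, 176.3, 15.1, 28.8] [[ 459. -147.   21.]
 [ 478. -126.   70.]
 [ 498. -119.  110.]]
yellow_bottle_mid 0.69 [347.5, 209.5, 16.2, 8.5] [[460. -98.  15.]
 [483. -81.  18.]
 [511. -62.  21.]]
green_bottle_mid 0.88 [307.0, 190.0, 15.3, 26.2] [[589. -57.   7.]
 [606. -42.  55.]
 [625. -35.  93.]]
green_bottle_mid 0.82 [353.6, 175.1, 16.6, 30.9] [[ 459. -146.   21.]
 [ 478. -127.   71.]
 [ 500. -119.  109.]]
```

View pics/s2.png

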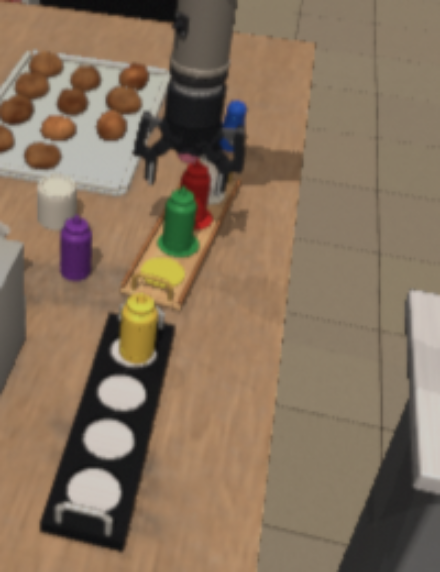

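```bash
python3 - <<'E'
from h import *
c=capture("side")
f=200/np.tan(np.radians(c["vfov"]/2)); W=np.array(c["world_to_cam"])
for P in ([478.6,-141.4,83.8],[436,-141.4,83],[521,-141.4,83],[480,-142,117],[480,-142,17]):
    q=W@np.r_[P,1]; u=c["cx"]+f*q[0]/-q[2]; v=c["cy"]-f*q[1]/-q[2]; print(P,u.round(1),v.round(1),"crop",((u-280)*2.2).round(),((v-90)*2.2).round())
z=c["z_map"]
# dark gripper points near the fingers
p=world(c,mask=(z>0)); g=cv2.cvtColor(c["frame"],cv2.COLOR_BGR2GRAY)[z>0]
for k in range(60,150,10):
    m=(abs(p[:,2]-k)<5)&(p[:,0]>415)&(p[:,0]<545)&(p[:,1]>-200)&(p[:,1]<-90)&(g<75)
    for side in (-1,1):
        q=p[m&((p[:,0]-480)*side>25)]
        if len(q): print(k,side,len(q),np.percentile(q,[5,50,95],axis=0).round().tolist())
E
```

```text
[478.6, -141.4, 83.8] 362.3 183.7 crop 181.0 206.0
[436, -141.4, 83] 376.0 186.3 crop 211.0 212.0
[521, -141.4, 83] 348.8 181.5 crop 151.0 201.0
[480, -142, 117] 363.0 174.8 crop 183.0 186.0
[480, -142, 17] 359.8 200.2 crop 176.0 242.0
90 -1 1 [[451.0, -198.0, 91.0], [451.0, -198.0, 91.0], [451.0, -198.0, 91.0]]
130 -1 7 [[424.0, -137.0, 127.0], [427.0, -137.0, 131.0], [429.0, -136.0, 135.0]]
130 1 9 [[522.0, -152.0, 126.0], [523.0, -136.0, 131.0], [536.0, -133.0, 134.0]]
140 -1 7 [[424.0, -139.0, 137.0], [427.0, -138.0, 139.0], [430.0, -135.0, 144.0]]
140 1 10 [[523.0, -146.0, 136.0], [530.0, -137.0, 140.0], [533.0, -132.0, 144.0]]
```

```bash
python3 - <<'E'
from h import *
c=capture("side")
cv2.imwrite("pics/s3.png",cv2.resize(c["frame"][130:210,325:415],None,fx=7,fy=7,interpolation=cv2.INTER_CUBIC))
for n in("top","side"):
    c=capture(n); z=c["z_map"]; p=np.zeros((400,640,3)); p[z>0]=world(c,mask=z>0)
    m=(z>0)&(abs(p[...,1]+141)<16)&(((p[...,0]>420)&(p[...,0]<452))|((p[...,0]>508)&(p[...,0]<540)))&(p[...,2]>25)
    q=p[m]; print(n,q[np.argsort(q[:,2])][:14].round().tolist())
E
```

```text
top [[518.0, -148.0, 476.0], [518.0, -146.0, 476.0], [519.0, -130.0, 478.0], [517.0, -144.0, 479.0], [519.0, -128.0, 479.0], [515.0, -156.0, 481.0], [519.0, -126.0, 481.0], [517.0, -142.0, 482.0], [517.0, -136.0, 483.0], [515.0, -150.0, 483.0], [517.0, -135.0, 484.0], [517.0, -138.0, 484.0], [517.0, -133.0, 484.0], [515.0, -154.0, 484.0]]
side [[518.0, -137.0, 25.0], [436.0, -145.0, 26.0], [430.0, -133.0, 122.0], [528.0, -135.0, 122.0], [437.0, -136.0, 122.0], [522.0, -150.0, 124.0], [434.0, -133.0, 124.0], [522.0, -133.0, 125.0], [525.0, -131.0, 125.0], [533.0, -139.0, 126.0], [526.0, -135.0, 126.0], [426.0, -138.0, 126.0], [431.0, -131.0, 127.0], [528.0, -133.0, 127.0]]
```

View pics/s3.png

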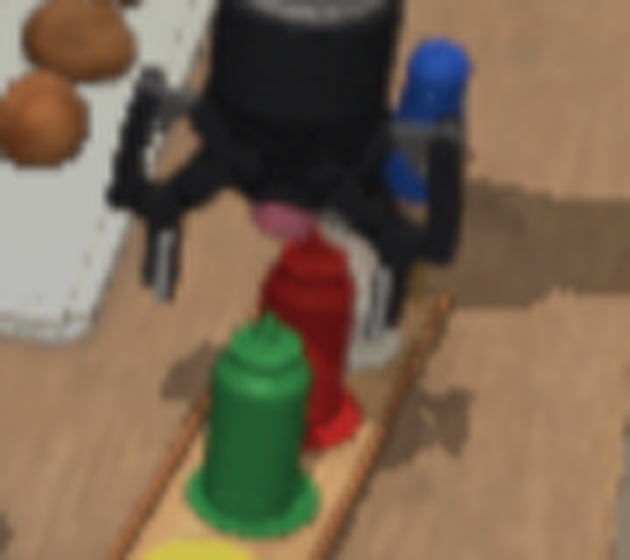

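The picture shows the fingertips at z≈122, about level with the green nozzle top. The reported TCP implies 83, so the tool stands roughly 40 mm higher than read. I'll lower part of the way, which is safe under either reading, and re-check.

Emit:
servo_tool:
  series:
    - [0, 0, -12, 0, 1]
    - [0, 0, -10, 0, 1]
    - [0, 0, 0, 0, 1]
    - [0, 0, 0, 0, 1]

```text
time: 12.18
tool_pos: [479.0, -142.5, 62.2]
orientation: [0.707, 0.707, -0.0, -0.0]
ft_force: [-0.0, -0.6, 0.1]
opening: 85.5
grip_force: 0.0
```

```bash
cat > tip.py <<'E'
from h import *
s=read_state();t=s["tool_pos"];print("tcp",t.round(1),"f",s["ft_force"].round(1),"op",s["opening"])
c=capture("side"); z=c["z_map"]; p=np.zeros((400,640,3)); p[z>0]=world(c,mask=z>0)
hsv=cv2.cvtColor(c["frame"],cv2.COLOR_BGR2HSV)
m=(z>0)&(abs(p[...,1]-t[1])<18)&(abs(p[...,0]-t[0])<62)&(abs(p[...,0]-t[0])>28)&(p[...,2]>25)
q=p[m]; q=q[np.argsort(q[:,2])]; print(q[:16].round().tolist())
E
python3 tip.py; python3 - <<'E'
from h import *
c=capture("side")
cv2.imwrite("pics/s4.png",cv2.resize(c["frame"][130:210,325:415],None,fx=7,fy=7,interpolation=cv2.INTER_CUBIC))
E
```

```text
tcp [ 479.  -142.5   62.2] f [-0.  -0.6  0.1] op 85.50720262777207
[[434.0, -135.0, 97.0], [431.0, -131.0, 100.0], [527.0, -134.0, 101.0], [434.0, -135.0, 101.0], [522.0, -140.0, 101.0], [431.0, -132.0, 103.0], [523.0, -131.0, 103.0], [534.0, -137.0, 104.0], [435.0, -135.0, 104.0], [432.0, -135.0, 105.0], [429.0, -136.0, 105.0], [527.0, -132.0, 105.0], [522.0, -139.0, 106.0], [424.0, -141.0, 106.0], [530.0, -135.0, 106.0], [426.0, -134.0, 107.0]]
```

View pics/s4.png

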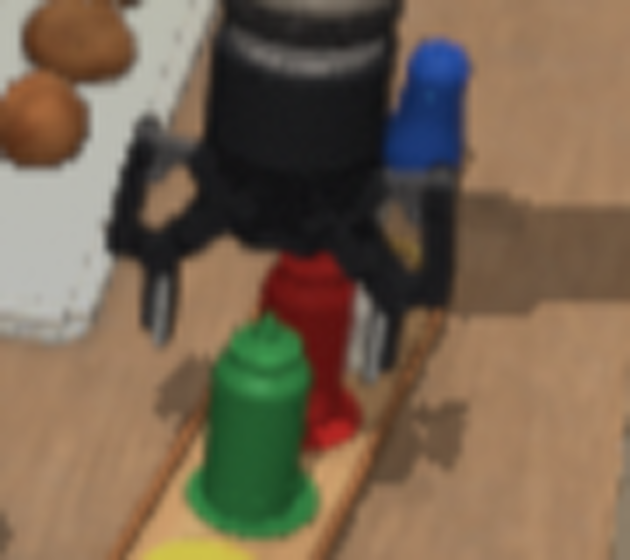

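Fingertips are at z≈98 for a reported 62, which confirms an offset of about +36 mm. I'll lower another 28 mm and grasp.

Emit:
servo_tool:
  series:
    - [0, 0, -10, 0, 1]
    - [0, 0, -10, 0, 1]
    - [0, 0, -6, 0, 1]
    - [0, 0, -2, 0, 1]
    - [0, 0, 0, 0, 1]
    - [0, 0, 0, 0, 0]
    - [0, 0, 0, 0, 0]
    - [0, 0, 0, 0, 0]
    - [0, 0, 0, 0, 0]
    - [0, 0, 0, 0, 0]
    - [0, 0, 0, 0, 0]

```text
time: 13.65
tool_pos: [479.5, -142.7, 35.0]
orientation: [0.707, 0.707, 0.0, 0.0]
ft_force: [-0.2, 0.8, 5.7]
opening: 42.7
grip_force: 60.9
```

```bash
python3 tip.py; python3 - <<'E'
from h import *
c=capture("side")
cv2.imwrite("pics/s5.png",cv2.resize(c["frame"][130:280,300:415],None,fx=5,fy=4,interpolation=cv2.INTER_CUBIC))
E
```

```text
tcp [ 479.5 -142.7   35. ] f [-0.2  0.8  5.7] op 42.690902133655946
[[449.0, -140.0, 63.0], [512.0, -139.0, 65.0], [509.0, -137.0, 68.0], [446.0, -139.0, 68.0], [445.0, -148.0, 69.0], [449.0, -136.0, 70.0], [450.0, -140.0, 71.0], [512.0, -136.0, 71.0], [509.0, -137.0, 71.0], [513.0, -140.0, 72.0], [509.0, -136.0, 76.0], [446.0, -133.0, 76.0], [450.0, -136.0, 77.0], [447.0, -135.0, 79.0], [510.0, -136.0, 80.0], [513.0, -135.0, 80.0]]
```

View pics/s5.png

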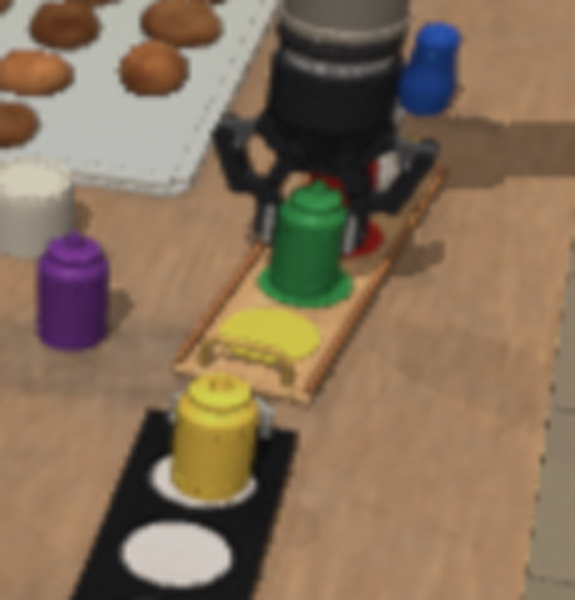

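The green bottle is now gripped on its body (opening 42.7). Yellow stands in the rightmost recess (crop 215,440).

Emit:
servo_tool:
  series:
    - [0, 0, 8, 0, 0]
    - [0, 0, 20, 0, 0]
    - [0, 0, 30, 0, 0]
    - [0, 0, 30, 0, 0]
    - [0, 0, 22, 0, 0]
    - [0, 5, 10, 0, 0]
    - [1, 20, 0, 0, 0]
    - [2, 35, 0, 0, 0]
    - [2, 40, 0, 0, 0]
    - [2, 40, 0, 0, 0]
    - [2, 40, 0, 0, 0]
    - [2, 40, 0, 0, 0]
    - [2, 35, 0, 0, 0]
    - [1, 25, 0, 0, 0]
    - [1, 12, 0, 0, 0]
    - [0, 0, 0, 0, 0]
    - [0, 0, -10, 0, 0]
    - [0, 0, -25, 0, 0]
    - [0, 0, -30, 0, 0]
    - [0, 0, -25, 0, 0]

```text
time: 16.25
tool_pos: [493.5, 146.9, 62.5]
orientation: [0.708, 0.706, -0.001, 0.0]
ft_force: [-0.1, 0.6, -1.8]
opening: 42.7
grip_force: 61.2
```

Emit:
servo_tool:
  series:
    - [0, 0, -15, 0, 0]
    - [0, 0, -8, 0, 0]
    - [0, 0, 0, 0, 0]
    - [0, 0, 0, 0, 0]

```text
time: 16.75
tool_pos: [494.9, 149.7, 42.3]
orientation: [0.707, 0.707, 0.001, 0.001]
ft_force: [0.7, 0.7, -2.2]
opening: 42.5
grip_force: 61.2
```

Emit:
servo_tool:
  series:
    - [0, 0, -6, 0, 0]
    - [0, 0, -4, 0, 0]
    - [0, 0, -3.5, 0, 0]
    - [0, 0, 0, 0, 0]
    - [0, 0, 0, 0, 0.8]
    - [0, 0, 0, 0, 1]
    - [0, 0, 0, 0, 1]
    - [0, 0, 0, 0, 1]

```text
time: 17.75
tool_pos: [494.1, 149.5, 28.0]
orientation: [0.707, 0.707, 0.0, 0.0]
ft_force: [0.2, -0.6, -0.0]
opening: 85.1
grip_force: 0.0
```

Emit:
servo_tool:
  series:
    - [0, 0, 15, 0, 1]
    - [0, 0, 30, 0, 1]
    - [0, 0, 40, 0, 1]
    - [0, 0, 30, 0, 1]
    - [0, -5, 15, 0, 1]
    - [-1, -20, 0, 0, 1]
    - [-3, -45, 0, 0, 1]
    - [-4, -50, 0, 0, 1]
    - [-4, -50, 0, 0, 1]
    - [-4, -50, 0, 0, 1]
    - [-4, -50, 0, 0, 1]
    - [-3, -45, 0, 0, 1]
    - [-2, -35, 0, 0, 1]
    - [0, -12, 0, 0, 1]
    - [0, 0, 0, 0, 1]
    - [0, 0, 0, 0, 1]

```text
time: 19.75
tool_pos: [469.4, -210.0, 157.9]
orientation: [0.706, 0.708, 0.001, -0.001]
ft_force: [0.7, 0.4, 0.8]
opening: 85.6
grip_force: 0.0
```

```bash
python3 - <<'E'
from h import *
c=capture("side"); print(read_state()["tool_pos"])
cv2.imwrite("pics/s6.png",cv2.resize(c["frame"][120:340,280:420],None,fx=4,fy=2.7,interpolation=cv2.INTER_CUBIC))
for l in("yellow_bottle_mid","green_bottle_mid","red_bottle_mid"):
  for d in outline_of(c,l)[:3]:
    p=world(c,mask=d["mask"]); print(l,d["confidence"],d["extent"],np.percentile(p,[3,50,97],axis=0).round().tolist())
E
```

```text
[ 469.46097132 -210.13414429  157.95162757]
yellow_bottle_mid 0.73 [337.5, 222.5, 17.9, 27.6] [[472.0, 74.0, 37.0], [487.0, 92.0, 83.0], [508.0, 100.0, 104.0]]
yellow_bottle_mid 0.35 [371.5, 153.1, 8.7, 26.7] [[442.0, -290.0, 29.0], [453.0, -272.0, 87.0], [472.0, -265.0, 106.0]]
green_bottle_mid 0.63 [326.5, 239.5, 20.1, 35.7] [[474.0, 107.0, 17.0], [492.0, 165.0, 70.0], [513.0, 172.0, 102.0]]
green_bottle_mid 0.57 [308.1, 188.4, 15.4, 26.5] [[588.0, -61.0, 6.0], [605.0, -43.0, 56.0], [624.0, -36.0, 90.0]]
green_bottle_mid 0.4 [297.2, 230.2, 58.9, 110.2] [[451.0, 43.0, 4.0], [490.0, 247.0, 17.0], [536.0, 344.0, 47.0]]
red_bottle_mid 0.74 [359.4, 163.6, 13.6, 26.5] [[450.0, -216.0, 26.0], [469.0, -199.0, 72.0], [489.0, -191.0, 108.0]]
red_bottle_mid 0.21 [297.5, 233.1, 61.8, 107.7] [[451.0, 46.0, 7.0], [490.0, 249.0, 17.0], [535.0, 344.0, 38.0]]
```

View pics/s6.png

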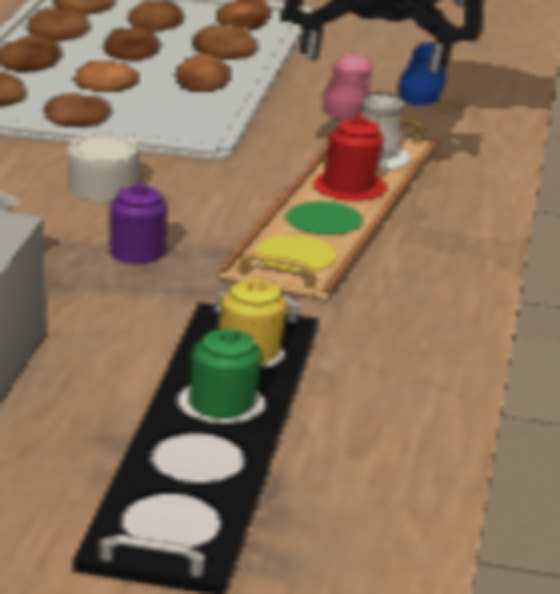

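Green and yellow both stand in their recesses, and red is next, with the gripper above it. Descending to reported z 35.

Emit:
servo_tool:
  series:
    - [0, -1, -15, 0, 1]
    - [0, 0, -30, 0, 1]
    - [0, 0, -30, 0, 1]
    - [0, 0, -25, 0, 1]
    - [0, 0, -15, 0, 1]
    - [0, 0, -8, 0, 1]
    - [0, 0, 0, 0, 1]
    - [0, 0, 0, 0, 1]
    - [0, 0, 0, 0, 0]
    - [0, 0, 0, 0, 0]
    - [0, 0, 0, 0, 0]
    - [0, 0, 0, 0, 0]
    - [0, 0, 0, 0, 0]
    - [0, 0, 0, 0, 0]

```text
time: 21.7
tool_pos: [469.6, -213.8, 35.6]
orientation: [0.707, 0.707, 0.0, 0.001]
ft_force: [0.0, 0.5, 6.3]
opening: 42.7
grip_force: 60.8
```

Emit:
servo_tool:
  series:
    - [0, 0, 8, 0, 0]
    - [0, 0, 20, 0, 0]
    - [0, 0, 30, 0, 0]
    - [0, 0, 30, 0, 0]
    - [0, 0, 22, 0, 0]
    - [0, 5, 10, 0, 0]
    - [1, 20, 0, 0, 0]
    - [2, 40, 0, 0, 0]
    - [3, 50, 0, 0, 0]
    - [3, 50, 0, 0, 0]
    - [3, 50, 0, 0, 0]
    - [3, 50, 0, 0, 0]
    - [3, 50, 0, 0, 0]
    - [3, 50, 0, 0, 0]
    - [2, 38, 0, 0, 0]
    - [1, 22, 0, 0, 0]
    - [0, 8, 0, 0, 0]
    - [0, 0, 0, 0, 0]
    - [0, 0, 0, 0, 0]

```text
time: 24.08
tool_pos: [492.9, 217.7, 154.4]
orientation: [0.708, 0.706, -0.001, 0.0]
ft_force: [0.8, -0.3, -1.8]
opening: 42.8
grip_force: 61.1
```

Emit:
servo_tool:
  series:
    - [0, 0, -10, 0, 0]
    - [0, 0, -25, 0, 0]
    - [0, 0, -30, 0, 0]
    - [0, 0, -25, 0, 0]
    - [0, 0, -15, 0, 0]
    - [0, 0, -8, 0, 0]
    - [0, 0, 0, 0, 0]
    - [0, 0, 0, 0, 0]

```text
time: 25.08
tool_pos: [493.8, 219.9, 42.8]
orientation: [0.707, 0.707, 0.001, 0.0]
ft_force: [0.5, -0.4, -1.1]
opening: 42.6
grip_force: 61.1
```

Emit:
servo_tool:
  series:
    - [0, 0, -6, 0, 0]
    - [0, 0, -4, 0, 0]
    - [0, 0, -4, 0, 0]
    - [0, 0, 0, 0, 0]
    - [0, 0, 0, 0, 0.8]
    - [0, 0, 0, 0, 1]
    - [0, 0, 0, 0, 1]
    - [0, 0, 0, 0, 1]

```text
time: 26.08
tool_pos: [493.0, 219.4, 27.8]
orientation: [0.707, 0.707, -0.0, -0.0]
ft_force: [-0.6, -0.1, 0.5]
opening: 85.2
grip_force: 0.0
```

Emit:
servo_tool:
  series:
    - [0, 0, 15, 0, 1]
    - [0, 0, 30, 0, 1]
    - [0, 0, 40, 0, 1]
    - [0, 0, 30, 0, 1]
    - [0, -5, 15, 0, 1]
    - [-1, -20, 0, 0, 1]
    - [-3, -45, 0, 0, 1]
    - [-4, -55, 0, 0, 1]
    - [-4, -55, 0, 0, 1]
    - [-4, -55, 0, 0, 1]
    - [-4, -55, 0, 0, 1]
    - [-4, -55, 0, 0, 1]
    - [-4, -55, 0, 0, 1]
    - [-3, -48, 0, 0, 1]
    - [-2, -35, 0, 0, 1]
    - [-1, -18, 0, 0, 1]
    - [0, 0, 0, 0, 1]
    - [0, 0, 0, 0, 1]
    - [0, 0, 0, 0, 1]

```text
time: 28.45
tool_pos: [459.6, -279.4, 158.1]
orientation: [0.706, 0.708, 0.0, -0.0]
ft_force: [0.3, 0.6, -0.2]
opening: 85.3
grip_force: 0.0
```

```bash
python3 - <<'E'
from h import *
c=capture("side"); print(read_state()["tool_pos"])
cv2.imwrite("pics/s7.png",cv2.resize(c["frame"][120:340,280:420],None,fx=4,fy=2.7,interpolation=cv2.INTER_CUBIC))
for l in("salt_mid","white_coaster","red_bottle_mid"):
  for d in outline_of(c,l)[:3]:
    p=world(c,mask=d["mask"]); print(l,d["confidence"],d["extent"],np.percentile(p,[3,50,97],axis=0).round().tolist())
    if l=="salt_mid":
      for k in range(20,110,10):
        q=p[abs(p[:,2]-k)<5]
        if len(q): print(k,len(q),q[:,0].min().round(),q[:,0].max().round(),q[:,1].max().round())
E
```

```text
[ 459.57678555 -279.77939753  158.09308604]
salt_mid 0.76 [367.6, 151.8, 12.3, 30.3] [[441.0, -283.0, 23.0], [458.0, -270.0, 62.0], [477.0, -261.0, 106.0]]
20 11 444.0 482.0 -263.0
30 26 439.0 476.0 -259.0
40 26 440.0 477.0 -259.0
50 38 438.0 479.0 -260.0
60 35 439.0 476.0 -262.0
70 28 444.0 477.0 -265.0
80 24 444.0 474.0 -266.0
90 22 446.0 472.0 -267.0
100 31 447.0 471.0 -268.0
salt_mid 0.62 [381.5, 134.2, 14.0, 27.5] [[420.0, -453.0, 4.0], [437.0, -439.0, 47.0], [456.0, -430.0, 89.0]]
20 21 419.0 456.0 -430.0
30 25 419.0 458.0 -429.0
40 32 418.0 459.0 -427.0
50 27 420.0 457.0 -428.0
60 25 420.0 454.0 -432.0
70 20 421.0 452.0 -434.0
80 24 423.0 449.0 -434.0
90 16 429.0 447.0 -437.0
salt_mid 0.61 [360.6, 138.2, 13.8, 28.6] [[485.0, -401.0, 3.0], [501.0, -384.0, 48.0], [522.0, -377.0, 88.0]]
20 19 485.0 519.0 -374.0
30 24 486.0 521.0 -374.0
40 30 482.0 523.0 -375.0
50 27 483.0 520.0 -378.0
60 30 484.0 518.0 -379.0
70 18 485.0 513.0 -378.0
80 25 486.0 515.0 -380.0
90 21 491.0 513.0 -379.0
white_coaster 0.41 [363.8, 173.9, 17.3, 8.5] [[431.0, -290.0, 15.0], [449.0, -266.0, 18.0], [481.0, -252.0, 22.0]]
red_bottle_mid 0.81 [320.2, 262.7, 17.1, 33.2] [[473.0, 214.0, 18.0], [490.0, 234.0, 71.0], [512.0, 240.0, 101.0]]
```

View pics/s7.png

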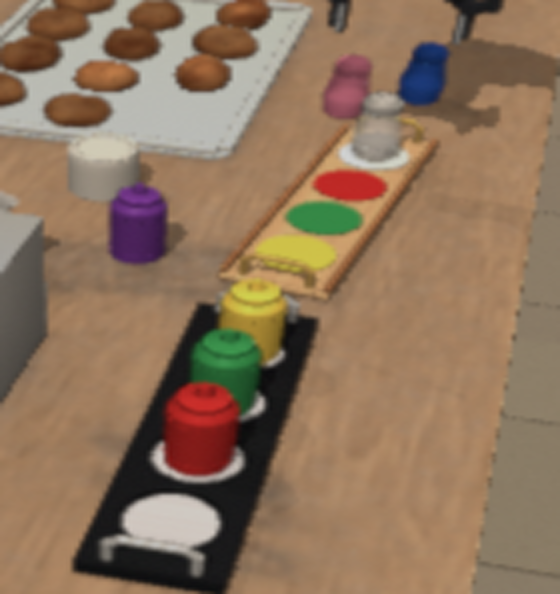

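Red is placed and salt is the last one. Its widest part is near z≈45, so I'll grip lower, at reported z≈21.

Emit:
servo_tool:
  series:
    - [0, 0, -15, 0, 1]
    - [0, 0, -30, 0, 1]
    - [0, 0, -30, 0, 1]
    - [0, 0, -25, 0, 1]
    - [0, 0, -17, 0, 1]
    - [0, 0, -10, 0, 1]
    - [0, 0, -7, 0, 1]
    - [0, 0, -3, 0, 1]
    - [0, 0, 0, 0, 1]
    - [0, 0, 0, 0, 0]
    - [0, 0, 0, 0, 0]
    - [0, 0, 0, 0, 0]
    - [0, 0, 0, 0, 0]
    - [0, 0, 0, 0, 0]
    - [0, 0, 0, 0, 0]

```text
time: 30.52
tool_pos: [459.7, -282.0, 21.9]
orientation: [0.707, 0.707, 0.0, 0.001]
ft_force: [-1.3, -0.3, 5.8]
opening: 39.7
grip_force: 60.1
```

Emit:
servo_tool:
  series:
    - [0, 0, 5, 0, 0]
    - [0, 0, 10, 0, 0]
    - [0, 0, 20, 0, 0]
    - [0, 0, 25, 0, 0]
    - [0, 0, 25, 0, 0]
    - [0, 0, 20, 0, 0]
    - [0, 0, 10, 0, 0]
    - [0, 0, 5, 0, 0]
    - [0, 0, 0, 0, 0]
    - [0, 0, 0, 0, 0]

```text
time: 31.78
tool_pos: [458.4, -281.3, 140.0]
orientation: [0.707, 0.707, -0.0, -0.001]
ft_force: [0.3, 0.2, -1.8]
opening: 39.4
grip_force: 60.5
```

```bash
python3 - <<'E'
from h import *
c=capture("side"); print(read_state()["tool_pos"])
cv2.imwrite("pics/s8.png",cv2.resize(c["frame"][100:200,320:420],None,fx=6,fy=6,interpolation=cv2.INTER_CUBIC))
for d in outline_of(c,"salt_mid")[:3]:
    p=world(c,mask=d["mask"]); print(d["confidence"],d["extent"],np.percentile(p,[3,50,97],axis=0).round().tolist())
E
```

```text
[ 458.42084221 -281.29535195  140.04452311]
0.66 [372.2, 121.2, 13.9, 29.0] [[440.0, -284.0, 141.0], [458.0, -269.0, 184.0], [475.0, -262.0, 224.0]]
0.61 [360.8, 140.2, 14.3, 21.2] [[484.0, -398.0, 11.0], [500.0, -384.0, 50.0], [519.0, -376.0, 90.0]]
0.57 [380.7, 138.1, 12.6, 22.3] [[420.0, -452.0, 5.0], [433.0, -437.0, 36.0], [454.0, -430.0, 81.0]]
```

View pics/s8.png

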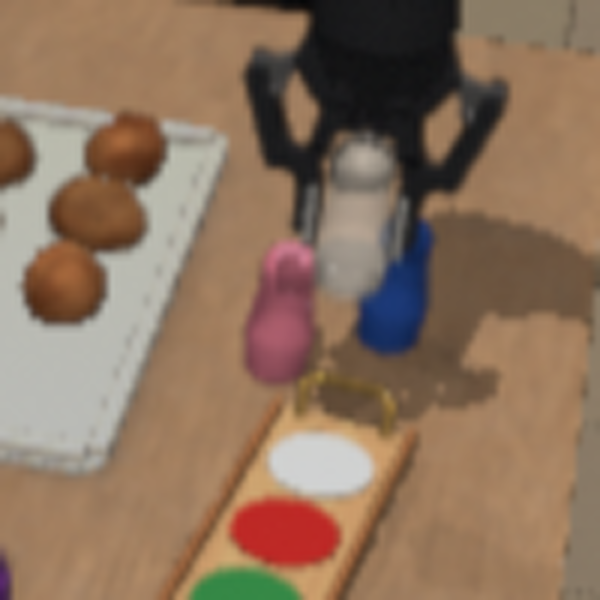

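The shaker is held upright. Carrying it to the leftmost recess.

Emit:
servo_tool:
  series:
    - [1, 10, 0, 0, 0]
    - [2, 30, 0, 0, 0]
    - [3, 45, 0, 0, 0]
    - [3, 50, 0, 0, 0]
    - [3, 50, 0, 0, 0]
    - [3, 50, 0, 0, 0]
    - [3, 50, 0, 0, 0]
    - [3, 50, 0, 0, 0]
    - [3, 50, 0, 0, 0]
    - [3, 50, 0, 0, 0]
    - [3, 50, 0, 0, 0]
    - [2, 40, 0, 0, 0]
    - [1, 28, 0, 0, 0]
    - [1, 14, 0, 0, 0]
    - [0, 4, 0, 0, 0]
    - [0, 0, 0, 0, 0]
    - [0, 0, 0, 0, 0]
    - [0, 0, 0, 0, 0]

```text
time: 34.12
tool_pos: [493.4, 288.3, 140.9]
orientation: [0.708, 0.707, -0.0, 0.0]
ft_force: [-0.4, -0.1, -1.4]
opening: 39.5
grip_force: 60.5
```

Emit:
servo_tool:
  series:
    - [0, 0, -10, 0, 0]
    - [0, 0, -25, 0, 0]
    - [0, 0, -30, 0, 0]
    - [0, 0, -25, 0, 0]
    - [0, 0, -15, 0, 0]
    - [0, 0, -7, 0, 0]
    - [0, 0, 0, 0, 0]
    - [0, 0, 0, 0, 0]

```text
time: 35.12
tool_pos: [493.7, 290.1, 29.9]
orientation: [0.707, 0.707, 0.001, 0.0]
ft_force: [-0.1, -0.7, -0.5]
opening: 39.3
grip_force: 60.5
```

Emit:
servo_tool:
  series:
    - [0, 0, -6, 0, 0]
    - [-0.5, 0, -4, 0, 0]
    - [0, 0, -3.5, 0, 0]
    - [0, 0, 0, 0, 0]
    - [0, 0, 0, 0, 0.8]
    - [0, 0, 0, 0, 1]
    - [0, 0, 0, 0, 1]
    - [0, 0, 0, 0, 1]

```text
time: 36.12
tool_pos: [492.6, 289.5, 15.5]
orientation: [0.707, 0.707, 0.0, 0.0]
ft_force: [-0.2, -0.7, 1.1]
opening: 85.8
grip_force: 0.0
```

Emit:
servo_tool:
  series:
    - [0, 0, 15, 0, 1]
    - [0, 0, 30, 0, 1]
    - [0, 0, 40, 0, 1]
    - [0, 0, 40, 0, 1]
    - [0, 0, 30, 0, 1]
    - [-15, -30, 10, 0, 1]
    - [-15, -50, 10, 0, 1]
    - [-15, -60, 10, 0, 1]
    - [-10, -60, 0, 0, 1]
    - [0, -60, 0, 0, 1]
    - [0, -60, 0, 0, 1]
    - [0, -60, 0, 0, 1]
    - [0, -60, 0, 0, 1]
    - [0, -60, 0, 0, 1]
    - [0, -40, 0, 0, 1]
    - [0, 0, 0, 0, 1]

```text
time: 38.12
tool_pos: [436.5, -254.8, 201.0]
orientation: [0.71, 0.705, -0.001, 0.001]
ft_force: [-0.6, 0.3, -0.4]
opening: 85.6
grip_force: 0.0
```

```bash
python3 - <<'E'
from h import *
print(read_state()["tool_pos"])
T=dict(yellow_bottle_mid=(495.6,79.7),green_bottle_mid=(494.7,149.8),red_bottle_mid=(493.6,219.8),salt_mid=(492.6,290))
for n in("top","side"):
  c=capture(n)
  if n=="side": cv2.imwrite("pics/s9.png",cv2.resize(c["frame"][200:350,270:420],None,fx=4,fy=4,interpolation=cv2.INTER_CUBIC))
  for l,t in T.items():
    for d in outline_of(c,l)[:4]:
      p=world(c,mask=d["mask"]); p=p[np.hypot(*(p[:,:2]-t).T)<60]
      if len(p)>40 and abs(np.median(p[:,1])-t[1])<30:
        b=p[(p[:,2]>30)&(p[:,2]<75)]; u=p[p[:,2]>80]
        print(n,l,"zmax",p[:,2].max().round(),"body x",b[:,0].min().round(),b[:,0].max().round(),"y",b[:,1].min().round(),b[:,1].max().round(),"top mean",u.mean(0).round(),"target",t)
E
```

```text
[ 436.51141996 -254.81801738  201.02183129]
top yellow_bottle_mid zmax 111.0 body x 470.0 508.0 y 57.0 80.0 top mean [491.  77.  94.] target (495.6, 79.7)
top green_bottle_mid zmax 115.0 body x 472.0 512.0 y 128.0 148.0 top mean [494. 147.  94.] target (494.7, 149.8)
top red_bottle_mid zmax 114.0 body x 471.0 512.0 y 198.0 216.0 top mean [492. 215.  95.] target (493.6, 219.8)
top salt_mid zmax 104.0 body x 471.0 509.0 y 267.0 295.0 top mean [491. 283.  95.] target (492.6, 290)
side green_bottle_mid zmax 112.0 body x 472.0 513.0 y 94.0 173.0 top mean [493. 158.  93.] target (494.7, 149.8)
side red_bottle_mid zmax 111.0 body x 472.0 515.0 y 216.0 242.0 top mean [492. 227.  93.] target (493.6, 219.8)
side salt_mid zmax 102.0 body x 471.0 513.0 y 236.0 310.0 top mean [492. 292.  93.] target (492.6, 290)
```

View pics/s9.png

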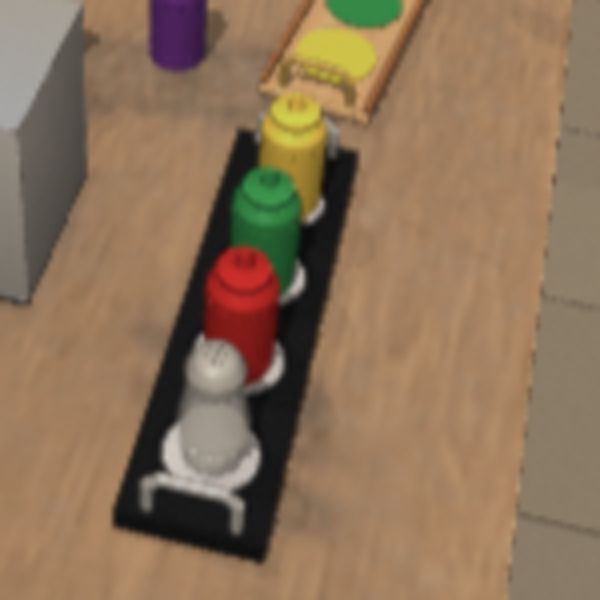

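All four stand upright and seated, with tops at about z 110 (bottles) and 102 (salt), inside the play of their recesses. The arm is clear, so I'm handing in.

```bash
python3 -c "
from cell import *
print(finish_job())"
```

```text
the job is handed in; nothing more can be done
None
```

I moved all four into the black rack in reverse order (left to right: salt, red, green, yellow), upright, seated and let go, and handed the job in at about 38 s; no verdict came back.

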